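# Load the cleaning caddy and hold it up level

## Task

Make up the cleaning caddy: take the blue-capped and the red-capped refill bottle out of the grey crate and stand each upright in an empty compartment of the caddy, one per compartment, setting them down rather than dropping them and leaving the other two bottles, the brush and the dosing cup where they are. Then lift the caddy by its blue handle, keeping it level all the way, until its underside is about 10 cm above the worktop. Finish while still holding it there by the handle, steady and level, with both bottles standing in it and the tin and the tub still in their compartments.

Things in the scene. Friction and masses are not known exactly. Their poses are not given: they have to be found in the camera images.
- crate: Grey open plastic crate, fixed, 70 (its x) x 256 (its y) x 26 mm high, walls and floor 4 mm; a row of four compartments along its y, centres at y = -94.5, -31.5, 31.5, 94.5 mm, 62 x 59 mm inside. One refill bottle stands in each, in any order. Origin: centre of its underside; z up.
- caddy: Loose grey caddy, 212 (its x) x 280 (y) mm, walls 70 high, floor 4 thick. A spine along y and 55 mm cross walls make four 98 x 134 mm compartments centred at x = +-53, y = +-69. Tin in (+x,-y), tub in (-x,+y); (+x,+y) and (-x,-y) are empty. Origin: centre of underside, z up. Loaded 0.7 to 0.95 kg, then nearly balanced under mid-handle.
- handle: The caddy's blue ribbed grip bar, rigid with it: 20 mm thick (caddy x), 136 mm long (caddy y), 22 mm high, over the spine. Origin: the middle of the bar, 128 mm above the caddy's underside; same axes as the caddy. Under its middle 100 mm it is open down to the 70 mm high spine; nothing else in the caddy is higher than 100 mm.
- blue_mid (a point): Refill bottle with blue cap and blue label, to be put in the caddy: round, upright, 95 mm tall, 0.11 kg; white body 40 mm across up to 63 mm, ribbed cap 28 mm across from 72 to 95 mm above its base (best lifted by the cap). Point: on its axis, 47.5 mm above its base; z up the bottle. It stands on a 4 mm floor in crate and caddy.
- red_mid (a point): Refill bottle with red cap and red label, to be put in the caddy: round, upright, 95 mm tall, 0.11 kg; white body 40 mm across up to 63 mm, ribbed cap 28 mm across from 72 to 95 mm above its base (best lifted by the cap). Point: on its axis, 47.5 mm above its base; z up the bottle. It stands on a 4 mm floor in crate and caddy.
- green_mid (a point): Refill bottle with green cap and green label, a bystander that stays in the crate: round, upright, 95 mm tall, 0.11 kg; white body 40 mm across up to 63 mm, ribbed cap 28 mm across from 72 to 95 mm above its base (best lifted by the cap). Point: on its axis, 47.5 mm above its base; z up the bottle. It stands on a 4 mm floor in crate and caddy.
- yellow_mid (a point): Refill bottle with yellow cap and yellow label, a bystander that stays in the crate: round, upright, 95 mm tall, 0.11 kg; white body 40 mm across up to 63 mm, ribbed cap 28 mm across from 72 to 95 mm above its base (best lifted by the cap). Point: on its axis, 47.5 mm above its base; z up the bottle. It stands on a 4 mm floor in crate and caddy.
- blue: The same blue-capped bottle; origin at the centre of its base.
- red: The same red-capped bottle; origin at the centre of its base.
- tin_mid (a point): Flat round polish tin with a yellow lid, 67 mm across, 30 mm tall, 0.12 kg, lying loose in the caddy's (+x, -y) compartment; it rides along. Point at its centre.
- tub_mid (a point): White tub of cleaning paste with a green lid, 66 mm across, 48 mm tall, 0.12 kg, standing loose in the caddy's (-x, +y) compartment; it rides along. Point at its centre.
- brush_mid (a point): Bystander: wooden scrubbing brush, 50 x 130 x 45 mm, lying loose on the worktop, bristles down. Point at its centre.
- cup_mid (a point): Bystander: open blue plastic dosing cup, 72 mm across, 62 mm tall, 0.06 kg, standing loose at the left of the worktop. Point: on its axis, half-way up.

How it is judged:
On the way:
1. the blue and the red bottle stand, let go, one in each empty compartment of the caddy, which still stands on the worktop (((x of blue_mid in the frame of caddy between 0.012 and 0.098 m and y of blue_mid in the frame of caddy between 0.012 and 0.132 m and z of blue_mid in the frame of caddy between 0 and 0.062 m and angle between each of blue_mid, red_mid's own z axis and vertical below 0.2 rad and x of red_mid in the frame of caddy between -0.098 and -0.012 m and y of red_mid in the frame of caddy between -0.132 and -0.012 m and z of red_mid in the frame of caddy between 0 and 0.062 m) or (x of blue_mid in the frame of caddy between -0.098 and -0.012 m and y of blue_mid in the frame of caddy between -0.132 and -0.012 m and z of blue_mid in the frame of caddy between 0 and 0.062 m and angle between each of blue_mid, red_mid's own z axis and vertical below 0.2 rad and x of red_mid in the frame of caddy between 0.012 and 0.098 m and y of red_mid in the frame of caddy between 0.012 and 0.132 m and z of red_mid in the frame of caddy between 0 and 0.062 m)) and contact force between the fingers and blue below 0.1 N and contact force between the fingers and red below 0.1 N and height (world z) of caddy below 0.01 m), for 0.2 s.
At the end, for the whole second after the job is handed in: Caddy held by its handle only, underside 6-15 cm up, within 0.10 rad of level, at rest; blue and red bottles upright (0.2 rad), one in each formerly empty compartment, not gripped; tin and tub in theirs; green and yellow bottles, brush and dosing cup within 3 cm of their starts (((x of blue_mid in the frame of caddy between 0.012 and 0.098 m and y of blue_mid in the frame of caddy between 0.012 and 0.132 m and z of blue_mid in the frame of caddy between 0 and 0.062 m and angle between each of blue_mid, red_mid's own z axis and vertical below 0.2 rad and x of red_mid in the frame of caddy between -0.098 and -0.012 m and y of red_mid in the frame of caddy between -0.132 and -0.012 m and z of red_mid in the frame of caddy between 0 and 0.062 m) or (x of blue_mid in the frame of caddy between -0.098 and -0.012 m and y of blue_mid in the frame of caddy between -0.132 and -0.012 m and z of blue_mid in the frame of caddy between 0 and 0.062 m and angle between each of blue_mid, red_mid's own z axis and vertical below 0.2 rad and x of red_mid in the frame of caddy between 0.012 and 0.098 m and y of red_mid in the frame of caddy between 0.012 and 0.132 m and z of red_mid in the frame of caddy between 0 and 0.062 m)) and contact force between the fingers and blue below 0.1 N and contact force between the fingers and red below 0.1 N and x of tin_mid in the frame of caddy between 0.012 and 0.098 m and y of tin_mid in the frame of caddy between -0.132 and -0.012 m and z of tin_mid in the frame of caddy between 0 and 0.03 m and x of tub_mid in the frame of caddy between -0.098 and -0.012 m and y of tub_mid in the frame of caddy between 0.012 and 0.132 m and z of tub_mid in the frame of caddy between 0 and 0.04 m and distance of each of green_mid, yellow_mid, brush_mid, cup_mid from where it was at the start of the episode below 0.03 m and height (world z) of caddy between 0.06 and 0.15 m and angle between caddy's own z axis and vertical below 0.1 rad and linear speed of caddy below 0.03 m/s and angular speed of caddy below 0.15 rad/s and contact force between the fingers and handle above 2 N and contact force between caddy and crate below 0.1 N); the arm keeps its last pose, push and grip.
It fails at once if the caddy is tipped more than 15 degrees (angle between caddy's own z axis and vertical above 0.26 rad).
It fails at once if the blue bottle is dropped (out of the fingers and in the air more than 3 cm above a floor it could stand on) (height (world z) of blue_mid above 0.085 m and contact force between blue and anything else below 0.02 N).
It fails at once if the red bottle is dropped (out of the fingers and in the air more than 3 cm above a floor it could stand on) (height (world z) of red_mid above 0.085 m and contact force between red and anything else below 0.02 N).
It fails at once if a bottle that should stay, or the dosing cup, is knocked over (angle between any of green_mid, yellow_mid, cup_mid's own z axis and vertical above 0.5 rad).
It also fails if it takes over 70 s, if anything falls off the work surface, if the arm or the gripper's body presses on something with over 40 N, if the wrist force passes 120 N, or if a joint passes its speed limit or range.

## Robot

A 7-joint arm with a two-finger parallel gripper is mounted at the origin on the work surface. World frame = base frame: x ahead of the robot, y to its left, z up, the work surface at z = 0. Lengths are in m, angles in rad, forces in N, time in s.
With the tool pointing down it reaches from about 0.425 to 0.925 m from the base axis. Payload 6.8 kg.
Tool frame: the origin (TCP) lies midway between the tips of the shut fingers; the grasp point (between the pads) lies 19 mm behind it (r.grip_depth is the distance from the TCP to the grasp point, in m); z points along the fingers, y is the line along which they close (so a half turn about z gives the same grasp; the last joint's range is limited). The gripper opens to 88 mm and grips with 3 to 60 N. Pads are 20 mm wide; open, the fingers measure 115 mm over their backs; the gripper's body (75 mm by 178 mm) begins 61 mm behind the grasp point.
Start: joints at [-1.32, 0.477, 0.022, 1.555, -0.011, 1.109, -0.083], TCP at [0.237, 0.632, 0.223] pointing down, gripper open.
Joint ranges: [-2.96, 2.96], [-0.34, 2.1], [-1.41, 1.46], [0.24, 2.44], [-1.37, 4.51], [0.17, 1.92], [-2.96, 2.96]. Speed limits (rad/s): [2.39, 2.39, 3.14, 3.14, 3.14, 3.14, 3.14].

## Interface

Orientations are given as a unit quaternion [w, x, y, z].
In Python, from cell import status, vision, job_done, r gives the robot as it stands. The module is installed in compiled form; this text tells all that it offers.
- The arm moves only by the shell command python3 -m pendant 'ROWS'. ROWS is JSON, a list that holds one entry, the list of rows, each a list of 7 numbers: the shift along the tool's x, y, z in cm, then the turn, a rotation vector about the tool's x, y, z in degrees, then the opening in per cent of the stroke, from 0 (shut) to 100 (fully open). A call has 1 to 5 rows; each row shifts and turns the commanded pose from where the row before left it, along the tool's axes as they then stand; what a row does not reach is not made up. A row lasts 1/12 s, in which the tool goes at most 41.7 mm and 7.16 degrees, less where a joint would pass 70% of its speed; a pose out of reach is approached as far as the arm can. A call is refused whole if a number of a shift passes 4.17 or a number of a turn 7.16, either way. A call with a gripper value outside its range is refused whole. The fingers move at their own pace and stop on an object; the grip force is fixed at half the most. Time passes only in rows, so rows that do not move let the fingers close. It gives the time, the measured TCP pose, the force, the opening and the grip force at its end, in the units of the state.
- status.get_state(): the state, without advancing time (a new reading comes with each control period).
- vision.capture(name): name is "scene" or "top"; returns a dict with "pixels" (400x640x3 uint8, red, green, blue), "vertical_fov" (degrees; the focal length in pixels is half the picture's height over the tangent of half this angle, whatever the lens; pixels are square), "cx", "cy" (the principal point, pixels), "pose" (4x4, takes a point from camera to world coordinates). Camera axes: x right, y down, z forward; pixel columns grow to the right and rows downward; lengths in m; the calibration is good to about 2 mm. A picture is of the moment at which its call begins. There is no depth.
- job_done(): hands the job in; it is judged then, once.
The state is a dict: "time": time; "joint_pos": joint angles; "qvel": joint speeds; "tau": joint torques, N m; "eef_pos": TCP position; "orientation": TCP orientation; "wrist_force": force on the tool from outside, world axes, zero at the start; "moment": the same for the moment, N m; "opening": finger opening in m; "gripper_force": force on a finger pad.
Only numpy, scipy, OpenCV 4.12 (cv2) and the standard library are available. Lean on these libraries where they do the work, as an engineer would, in place of code of your own. Each camera call takes 0.05 s, during which the arm holds its last target. There are 200 camera calls.

## Working session

There is one attempt and no reset: what is moved stays moved. The work goes in short steps, Python scripts to look and compute and a shell command to move; the robot and the scene stay as the last step left them, time stands still between calls to the robot, and variables do not carry over. Pictures are saved under pics/ and viewed, at most 10 in all, crops included, and the job is handed in when it is done.

```bash
mkdir -p pics
cat > h.py <<'E'
import numpy as np, cv2
from cell import status, vision, job_done, r
def shot(n,f=None):
    c=vision.capture(n)
    if f: cv2.imwrite('pics/'+f,c['pixels'][:,:,::-1])
    return c
def ray(c,u,v):
    f=200/np.tan(np.radians(c['vertical_fov'])/2)
    P=np.array(c['pose']); d=P[:3,:3]@np.array([(u-c['cx'])/f,(v-c['cy'])/f,1.])
    return P[:3,3],d
def onz(c,u,v,z):
    o,d=ray(c,u,v); return o+d*(z-o[2])/d[2]
E
python3 - <<'E'
from h import *
for n in('scene','top'):
    c=shot(n,n+'0.png'); print(n,c['vertical_fov'],c['cx'],c['cy'],np.round(c['pose'],3).tolist())
s=status.get_state(); print(s['eef_pos'],s['orientation'],s['opening'],s['time'])
E
```

```text
scene 51.887154612402284 323.00763702019464 200.45918384270212 [[0.741, 0.528, -0.415, 1.046], [0.671, -0.572, 0.471, -0.464], [0.011, -0.627, -0.779, 0.979], [0.0, 0.0, 0.0, 1.0]]
top 45.52622374541709 326.7821917892654 208.27517847474098 [[0.013, -0.99, 0.142, 0.429], [-1.0, -0.01, 0.017, 0.041], [-0.016, -0.142, -0.99, 1.401], [0.0, 0.0, 0.0, 1.0]]
[0.23684634 0.63151131 0.22179596] [-6.58074800e-05  1.78421337e-01  9.83953843e-01 -8.10190946e-04] 0.08791881635712438 0.1
```

View pics/top0.png

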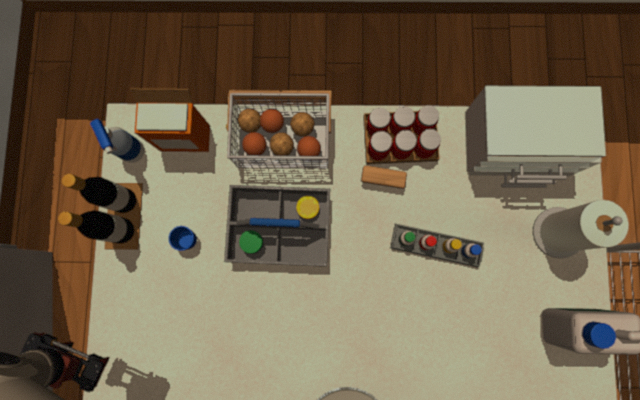

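View pics/scene0.png

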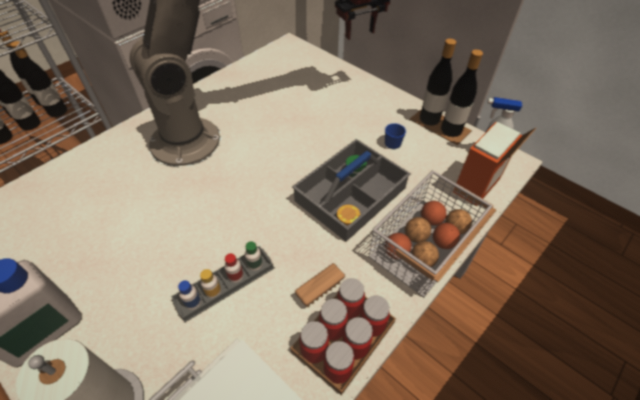

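The top view shows the crate caps at about green (408,238), red (429,242), yellow (454,245) and blue (474,250). The blue handle is at (275,223), the tin at (307,208) and the tub at (250,242). The empty compartments are upper left and lower right, and the scene view agrees.

```bash
cat > m.py <<'E'
from h import *
def blob(c,roi,hue,smin=110,vmin=50):
    x0,x1,y0,y1=roi; h=cv2.cvtColor(c['pixels'],cv2.COLOR_RGB2HSV)[y0:y1,x0:x1].astype(int)
    dh=np.abs((h[...,0]-hue+90)%180-90)
    m=((dh<10)&(h[...,1]>smin)&(h[...,2]>vmin)).astype(np.uint8)
    n,l,st,ce=cv2.connectedComponentsWithStats(m)
    i=1+np.argmax(st[1:,4]); ys,xs=np.nonzero(l==i)
    return np.array([xs+x0,ys+y0]).T.astype(np.float32)
def tri(c1,p1,c2,p2):
    o1,d1=ray(c1,*p1);o2,d2=ray(c2,*p2);d1/=np.linalg.norm(d1);d2/=np.linalg.norm(d2)
    t=np.linalg.lstsq(np.array([d1,-d2]).T,o2-o1,rcond=None)[0]
    a=o1+t[0]*d1;b=o2+t[1]*d2; return (a+b)/2,np.linalg.norm(a-b)
E
python3 - <<'E'
from m import *
t=shot('top');s=shot('scene')
for k,hue,z,ra,rb in [('red',0,.09,(420,438,232,252),(220,242,248,270)),('blue',110,.09,(463,484,240,260),(175,198,275,300)),('green',65,.09,(398,418,228,248),(240,262,238,260)),('yellow',22,.09,(443,464,236,256),(196,218,266,288)),('handle',108,.135,(245,302,214,232),(325,372,145,185)),('tin',27,.036,(293,322,194,222),(330,365,200,226)),('tub',62,.054,(236,265,228,258),(338,372,148,175))]:
    p=blob(t,ra,hue);q=blob(s,rb,hue)
    rp=cv2.minAreaRect(p);rq=cv2.minAreaRect(q)
    X,e=tri(t,p.mean(0),s,q.mean(0))
    print(k,len(p),len(q),p.mean(0).round(1),q.mean(0).round(1),'plane',onz(t,*p.mean(0),z).round(4),onz(s,*q.mean(0),z).round(4),'tri',X.round(4),round(e,4))
    if k=='handle':
        m=p.mean(0);w=np.linalg.svd(p-m)[2][0]; 
        pr=(p-m)@w
        a=onz(t,*(m+w*pr.min()),z);b=onz(t,*(m+w*pr.max()),z);print('ends',a.round(4),b.round(4),'yaw',np.degrees(np.arctan2(*(b-a)[:2])) , (a+b)/2)
E
```

```text
red 107 117 [430.7 240.7] [230.1 259.2] plane [ 0.5301 -0.222   0.09  ] [ 0.528  -0.2219  0.09  ] tri [ 0.5296 -0.222   0.0921] 0.0011
blue 87 95 [475.6 249.3] [184.3 286.6] plane [ 0.5078 -0.3438  0.09  ] [ 0.506  -0.3431  0.09  ] tri [ 0.5076 -0.3433  0.0924] 0.0004
green 72 46 [409.4 236.7] [250.5 246.1] plane [ 0.5403 -0.1638  0.09  ] [ 0.5363 -0.1622  0.09  ] tri [ 0.5395 -0.1635  0.0951] 0.0011
yellow 108 127 [455.7 243.9] [206.2 275.3] plane [ 0.5221 -0.2898  0.09  ] [ 0.5203 -0.2897  0.09  ] tri [ 0.5217 -0.2897  0.0919] 0.0009
handle 339 254 [274.6 222.1] [353.4 165. ] plane [0.5717 0.2029 0.135 ] [0.5724 0.2005 0.135 ] tri [0.5715 0.2027 0.1329] 0.0012
ends [0.5738 0.2692 0.135 ] [0.5696 0.1372 0.135 ] yaw -178.15891832351136 [0.57172167 0.20319067 0.135     ]
tin 467 225 [307.4 206.6] [347.7 213.6] plane [0.6289 0.1214 0.036 ] [0.6277 0.1181 0.036 ] tri [0.628  0.1203 0.0344] 0.0033
tub 395 43 [250.2 241.9] [351.  158.8] plane [0.5235 0.2807 0.054 ] [0.5043 0.2798 0.054 ] tri [0.5176 0.2728 0.07  ] 0.0137
```

```bash
cat > d.py <<'E'
import sys
from h import *
from scipy.spatial.transform import Rotation as R
# usage: d.py yaw_of_tool_y x y z [x y z ...]
s=status.get_state(); q=s['orientation']; M=R.from_quat([q[1],q[2],q[3],q[0]]).as_matrix()
a=[float(v) for v in sys.argv[1:]]; t=np.radians(a[0])
T=np.array([[-np.sin(t),np.cos(t),0],[np.cos(t),np.sin(t),0],[0,0,-1.]]).T
p=np.array(s['eef_pos'])
print('t',round(s['time'],2),'pos',p.round(4),'yaw',np.degrees(np.arctan2(M[1,1],M[0,1])).round(2),'tilt',np.degrees(np.arccos(-M[2,2])).round(2),'F',np.round(s['wrist_force'],1),'op',round(s['opening'],4),'gf',round(s['gripper_force'],1))
print('rotvec deg',np.degrees(R.from_matrix(M.T@T).as_rotvec()).round(2))
for i in range(1,len(a),3):
    w=np.array(a[i:i+3]); print('cm(now axes)',((w-p)@M*100).round(2),'(target axes)',((w-p)@T*100).round(2)); p=w
E
T="[0,0,0,0,0,7,100]"
python3 -m pendant '[[[0,0,0,0,0,7,100],[0,0,0,0,0,7,100],[0,0,0,0,0,7,100],[0,0,0,0,0,7,100],[0,0,0,0,0,7,100]]]'
python3 -m pendant '[[[0,0,0,0,0,7,100],[0,0,0,0,0,7,100],[0,0,0,0,0,7,100],[0,0,0,0,0,7,100],[0,0,0,0,0,7,100]]]'
python3 -m pendant '[[[0,0,0,0,0,7,100],[0,0,0,0,0,2.4,100],[0,0,0,0,0,0,100],[0,0,0,0,0,0,100]]]'
python3 d.py -9.9 0.5 0.2 0.225 0.508 -0.3436 0.18
```

```text
time: 0.62
eef_pos: [0.2369, 0.6319, 0.2224]
orientation: [-0.0, 0.469, 0.883, -0.0]
wrist_force: [0.7, -0.2, 0.7]
opening: 0.0879
gripper_force: 0.0
time: 1.03
eef_pos: [0.2369, 0.6319, 0.2224]
orientation: [0.0, 0.713, 0.702, -0.0]
wrist_force: [0.4, 0.1, -0.0]
opening: 0.0875
gripper_force: 0.0
time: 1.37
eef_pos: [0.2368, 0.632, 0.2225]
orientation: [0.0, 0.765, 0.644, -0.0]
wrist_force: [0.4, 0.3, 0.1]
opening: 0.0875
gripper_force: 0.0
t 1.37 pos [0.2368 0.632  0.2225] yaw -9.84 tilt 0.02 F [0.4 0.3 0.1] op 0.0875 gf 0.0
rotvec deg [0.   0.02 0.06]
cm(now axes) [-38.06  33.32  -0.24] (target axes) [-38.03  33.35  -0.25]
cm(now axes) [-53.42  10.08   4.52] (target axes) [-53.41  10.13   4.5 ]
```

```bash
python3 -m pendant '[[[-2.54,2.22,0,0,0,0,100],[-2.54,2.22,0,0,0,0,100],[-2.54,2.22,0,0,0,0,100],[-2.54,2.22,0,0,0,0,100],[-2.54,2.22,0,0,0,0,100]]]' | grep -E "time|eef"
python3 -m pendant '[[[-2.54,2.22,0,0,0,0,100],[-2.54,2.22,0,0,0,0,100],[-2.54,2.22,0,0,0,0,100],[-2.54,2.22,0,0,0,0,100],[-2.54,2.22,0,0,0,0,100]]]' | grep -E "time|eef"
python3 -m pendant '[[[-2.54,2.22,0,0,0,0,100],[-2.54,2.22,0,0,0,0,100],[-2.54,2.22,0,0,0,0,100],[-2.54,2.22,0,0,0,0,100],[-2.54,2.22,0,0,0,0,100]]]' | grep -E "time|eef"
python3 -m pendant '[[[-3.56,0.67,0.3,0,0,0,100],[-3.56,0.67,0.3,0,0,0,100],[-3.56,0.67,0.3,0,0,0,100],[-3.56,0.67,0.3,0,0,0,100],[-3.56,0.67,0.3,0,0,0,100]]]' | grep -E "time|eef"
python3 -m pendant '[[[-3.56,0.67,0.3,0,0,0,100],[-3.56,0.67,0.3,0,0,0,100],[-3.56,0.67,0.3,0,0,0,100],[-3.56,0.67,0.3,0,0,0,100],[-3.56,0.67,0.3,0,0,0,100]]]' | grep -E "time|eef"
python3 -m pendant '[[[-3.5,0.67,0.3,0,0,0,100],[-3.5,0.67,0.3,0,0,0,100],[-3.5,0.67,0.3,0,0,0,100],[-3.5,0.67,0.3,0,0,0,100],[0,0,0,0,0,0,100]]]' | grep -E "time|eef"
python3 d.py -9.9 0.5077 -0.3436 0.18  0.5077 -0.3436 0.07
```

```text
time: 1.78
eef_pos: [0.3251, 0.4863, 0.2227]
time: 2.2
eef_pos: [0.4124, 0.3419, 0.2229]
time: 2.62
eef_pos: [0.4998, 0.1977, 0.2229]
time: 3.03
eef_pos: [0.5011, 0.0163, 0.2077]
time: 3.45
eef_pos: [0.5034, -0.1647, 0.1927]
time: 3.87
eef_pos: [0.5034, -0.3137, 0.1809]
t 3.87 pos [ 0.5034 -0.3137  0.1809] yaw -10.37 tilt 0.28 F [-0.3 -0.4 -0.8] op 0.088 gf 0.0
rotvec deg [ 0.04  0.28 -0.47]
cm(now axes) [-2.86  0.96  0.1 ] (target axes) [-2.87  0.94  0.09]
cm(now axes) [ 5.0e-02 -1.0e-02  1.1e+01] (target axes) [ 0.  0. 11.]
```

```bash
python3 -m pendant '[[[-1.4,0.5,0,0,0.2,-0.4,100],[-1.4,0.46,0,0,0,0,100],[0,0,2.5,0,0,0,100],[0,0,2.5,0,0,0,100],[0,0,0,0,0,0,100]]]' | grep -E "time|eef"
python3 d.py -9.9 0.5077 -0.3436 0.07
python3 - <<'E'
from m import *
shot('scene','s1.png')
E
```

```text
time: 4.28
eef_pos: [0.5082, -0.3327, 0.1265]
t 4.28 pos [ 0.5082 -0.3327  0.1265] yaw -9.47 tilt 0.51 F [-0.9  0.2 -0.4] op 0.0877 gf 0.0
rotvec deg [-0.38 -0.34  0.43]
cm(now axes) [-1.12  0.17  5.64] (target axes) [-1.08  0.14  5.65]
```

View pics/s1.png

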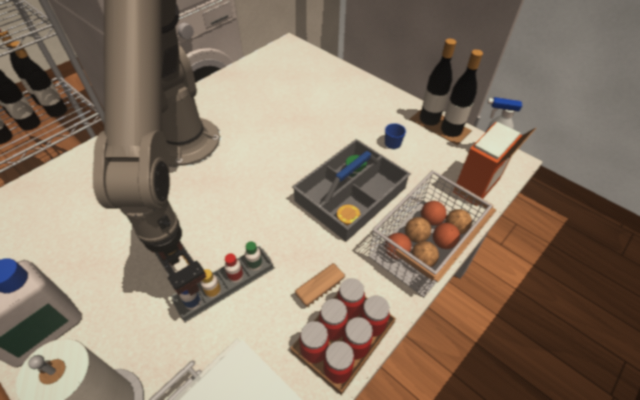

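The gripper is above the blue bottle at about (187,280), with its fingers straddling across the crate. A 1 cm offset along the row is left to correct.

```bash
python3 -m pendant '[[[-1.1,0.15,0,-0.4,-0.3,0.4,100],[0,0,0,0,0,0,100],[0,0,0,0,0,0,100]]]' | grep -E "time|eef"
python3 d.py -9.9 0.5077 -0.3436 0.07
```

```text
time: 4.58
eef_pos: [0.5105, -0.3472, 0.1322]
t 4.58 pos [ 0.5105 -0.3472  0.1322] yaw -10.02 tilt 0.57 F [-0.4 -0.3  0.7] op 0.0877 gf 0.0
rotvec deg [ 0.54  0.17 -0.12]
cm(now axes) [ 0.32 -0.4   6.22] (target axes) [ 0.31 -0.34  6.22]
```

```bash
python3 -m pendant '[[[0.3,-0.3,0,0.5,0.2,-0.1,100],[0,0,1.3,0,0,0,100],[0,0,1.3,0,0,0,100],[0,0,0,0,0,0,100],[0,0,0,0,0,0,100]]]' | grep -E "time|eef"
python3 d.py -9.9 0.5077 -0.3436 0.07
```

```text
time: 5.0
eef_pos: [0.5068, -0.3414, 0.103]
t 5.0 pos [ 0.5068 -0.3414  0.103 ] yaw -9.84 tilt 0.3 F [ 0.3 -0.5  0.4] op 0.0877 gf 0.0
rotvec deg [-0.26 -0.15  0.06]
cm(now axes) [-0.21  0.14  3.3 ] (target axes) [-0.2   0.12  3.3 ]
```

```bash
python3 -m pendant '[[[-0.1,0,1.1,0,0,0,100],[-0.1,0.1,1.1,0,0,0,100],[0,0,1.0,0,0,0,100],[0,0,0,0,0,0,100],[0,0,0,0,0,0,100]]]' | grep -E "time|eef"
python3 d.py -9.9 0.5077 -0.3436 0.07
python3 -m pendant '[[[0,0,0,0,0,0,0],[0,0,0,0,0,0,0],[0,0,0,0,0,0,0],[0,0,0,0,0,0,0],[0,0,0,0,0,0,0]]]' 
python3 -m pendant '[[[0,0,0,0,0,0,0],[0,0,0,0,0,0,0],[0,0,0,0,0,0,0]]]'
```

```text
time: 5.42
eef_pos: [0.5076, -0.344, 0.0715]
t 5.42 pos [ 0.5076 -0.344   0.0715] yaw -9.87 tilt 0.25 F [ 0.5 -0.   0.7] op 0.0877 gf 0.0
rotvec deg [-0.21 -0.13  0.03]
cm(now axes) [0.04 0.   0.15] (target axes) [0.04 0.   0.15]
time: 5.83
eef_pos: [0.5084, -0.3443, 0.0729]
orientation: [-0.001, 0.765, 0.644, 0.0]
wrist_force: [-0.4, 0.5, -0.1]
opening: 0.058
gripper_force: 0.0
time: 6.08
eef_pos: [0.5083, -0.3443, 0.0726]
orientation: [-0.001, 0.765, 0.644, 0.0]
wrist_force: [0.1, -0.3, -0.1]
opening: 0.0374
gripper_force: 0.0
```

```bash
python3 -m pendant '[[[0,0,0,0,0,0,0],[0,0,0,0,0,0,0],[0,0,0,0,0,0,0],[0,0,0,0,0,0,0]]]' | grep -E "time|eef|open|grip"
python3 -m pendant '[[[0,0,-1,0,0,0,0],[0,0,-1.5,0,0,0,0],[0,0,-2,0,0,0,0],[0,0,-2.5,0,0,0,0],[0,0,-2.5,0,0,0,0]]]'
python3 -m pendant '[[[0,0,-2.5,0,0,0,0],[0,0,-2,0,0,0,0],[0,0,-1.2,0,0,0,0],[0,0,0,0,0,0,0],[0,0,0,0,0,0,0]]]'
python3 d.py -1.8 0.633 0.270 0.225 0.633 0.27 0.0735
```

```text
time: 6.42
eef_pos: [0.5082, -0.3442, 0.0725]
opening: 0.0275
gripper_force: 30.0
time: 6.83
eef_pos: [0.5079, -0.3444, 0.1688]
orientation: [-0.002, 0.765, 0.644, -0.0]
wrist_force: [0.3, 0.6, -0.3]
opening: 0.0275
gripper_force: 30.0
time: 7.25
eef_pos: [0.5085, -0.3444, 0.2246]
orientation: [-0.001, 0.765, 0.644, 0.0]
wrist_force: [-0.3, -1.0, -1.8]
opening: 0.0274
gripper_force: 30.0
t 7.25 pos [ 0.5085 -0.3444  0.2246] yaw -9.85 tilt 0.13 F [-0.3 -1.  -1.8] op 0.0274 gf 30.0
rotvec deg [-0.06 -0.12 -8.05]
cm(now axes) [62.66  1.76  0.08] (target axes) [ 6.180e+01  1.051e+01 -4.000e-02]
cm(now axes) [-0.03  0.02 15.15] (target axes) [ 0.    0.   15.15]
```

```bash
python3 -m pendant '[[[0,0,-0.5,0,0,-4,0],[0,0,-0.5,0,0,-4,0],[2,0.35,0,0,0,0,0],[3,0.5,0,0,0,0,0],[3.5,0.6,0,0,0,0,0]]]' | grep -E "time|eef"
python3 -m pendant '[[[3.5,0.6,0,0,0,0,0],[3.5,0.6,0,0,0,0,0],[3.5,0.6,0,0,0,0,0],[3.5,0.6,0,0,0,0,0],[3.5,0.6,0,0,0,0,0]]]' | grep -E "time|eef"
python3 -m pendant '[[[3.5,0.6,0,0,0,0,0],[3.5,0.6,0,0,0,0,0],[3.5,0.6,0,0,0,0,0],[3.5,0.6,0,0,0,0,0],[3.5,0.6,0,0,0,0,0]]]' | grep -E "time|eef|open|gripper"
python3 -m pendant '[[[3.5,0.6,0,0,0,0,0],[3.5,0.6,0,0,0,0,0],[3.5,0.6,0,0,0,0,0],[2.5,0.4,0,0,0,0,0],[1.5,0.25,0,0,0,0,0]]]' | grep -E "time|eef"
python3 -m pendant '[[[0,0,0,0,0,0,0],[0,0,0,0,0,0,0],[0,0,0,0,0,0,0]]]' | grep -E "time|eef"
python3 d.py -1.8 0.633 0.270 0.225 0.633 0.27 0.0735
```

```text
time: 7.67
eef_pos: [0.5241, -0.2606, 0.233]
time: 8.08
eef_pos: [0.5604, -0.0842, 0.2333]
time: 8.5
eef_pos: [0.596, 0.0895, 0.2334]
opening: 0.0273
gripper_force: 30.0
time: 8.92
eef_pos: [0.6249, 0.2363, 0.2329]
time: 9.17
eef_pos: [0.6262, 0.2289, 0.235]
t 9.17 pos [0.6262 0.2289 0.235 ] yaw -2.03 tilt 0.13 F [-0.2 -0.1 -0. ] op 0.027 gf 30.0
rotvec deg [-0.13 -0.01 -0.23]
cm(now axes) [4.13 0.54 1.  ] (target axes) [4.13 0.55 1.  ]
cm(now axes) [-0.    0.03 15.15] (target axes) [ 0.    0.   15.15]
```

```bash
python3 -m pendant '[[[1.5,0.2,0,0,0,0,0],[1.6,0.2,0,0,0,0,0],[1,0.1,0,0,0,0,0],[0,0,0,0,0,0,0],[0,0,0,0,0,0,0]]]' | grep -E "time|eef"
python3 -m pendant '[[[0,0,2,0,0,0,0],[0,0,2.5,0,0,0,0],[0,0,2.5,0,0,0,0],[0,0,0,0,0,0,0],[0,0,0,0,0,0,0]]]' | grep -E "time|eef"
python3 d.py -1.8 0.633 0.27 0.0735
python3 - <<'E'
from h import *
a=shot('scene')['pixels'][100:260,240:440,::-1];b=shot('top')['pixels'][160:290,200:360,::-1]
cv2.imwrite('pics/c2.png',np.vstack([cv2.resize(a,(360,288)),cv2.resize(b,(360,292))]))
E
```

```text
time: 9.58
eef_pos: [0.6323, 0.2741, 0.2353]
time: 10.0
eef_pos: [0.6317, 0.2719, 0.1648]
t 10.0 pos [0.6317 0.2719 0.1648] yaw -1.9 tilt 0.22 F [-0.4  0.6 -0.5] op 0.0273 gf 30.0
rotvec deg [-0.22 -0.01 -0.1 ]
cm(now axes) [-0.18  0.17  9.13] (target axes) [-0.18  0.13  9.13]
```

View pics/c2.png

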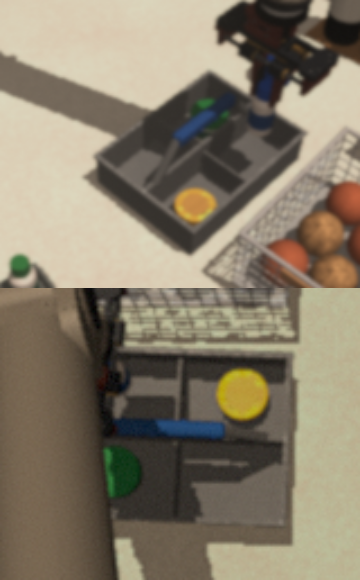

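The blue bottle hangs above the (+x,+y) compartment. In the scene crop it is at (262,110), clear of the handle. I'll check the height of the wire basket's rim against the gripper body before lowering.

Run:
```python
from m import *
t=shot('top');s=shot('scene')
cv2.imwrite('pics/b3.png',np.hstack([cv2.resize(t['pixels'][80:200,215:345,::-1],(390,360),interpolation=cv2.INTER_CUBIC),cv2.resize(s['pixels'][160:300,345:505,::-1],(410,360),interpolation=cv2.INTER_CUBIC)]))
for z in(0,.07,.1,.15,.2): print(z,[onz(t,*p,z)[:2].round(3).tolist() for p in((280,182),(280,160))],[onz(s,*p,z)[:2].round(3).tolist() for p in((434,173),(358,245))])
```

```text
0 [[0.708, 0.207], [0.776, 0.209]] [[0.712, 0.457], [0.704, 0.075]]
0.07 [[0.694, 0.199], [0.758, 0.201]] [[0.736, 0.391], [0.729, 0.037]]
0.1 [[0.688, 0.195], [0.751, 0.197]] [[0.746, 0.363], [0.739, 0.02]]
0.15 [[0.678, 0.19], [0.738, 0.191]] [[0.763, 0.316], [0.757, -0.007]]
0.2 [[0.668, 0.184], [0.726, 0.185]] [[0.78, 0.269], [0.774, -0.035]]
```

View pics/b3.png

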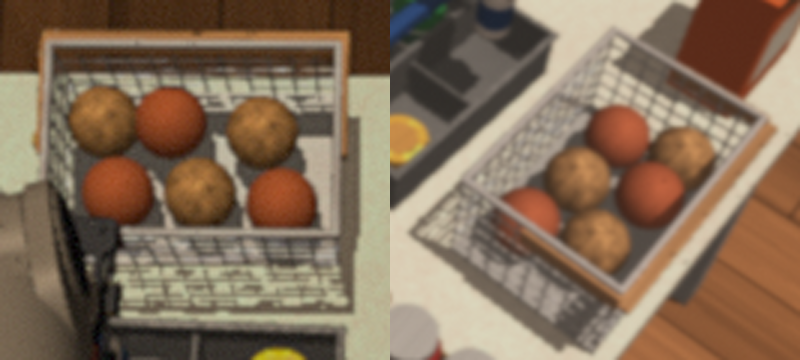

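The basket's front rim is at about (231,156) to (328,157) in the top view. That puts it near x=0.755 and 0.1 m high, so the gripper body at x<0.725 and z>0.15 clears it.

```bash
python3 -m pendant '[[[-0.1,0.1,2.5,-0.2,0,0,0],[-0.1,0,2.5,0,0,0,0],[0,0,2,0,0,0,0],[0,0,1,0,0,0,0],[0,0,0,0,0,0,0]]]' | grep -E "time|eef"
python3 -m pendant '[[[0,0,0,0,0,0,0],[0,0,0.3,0,0,0,0],[0,0,0.3,0,0,0,0],[0,0,0,0,0,0,0],[0,0,0,0,0,0,0]]]' 
python3 d.py -1.8 0.633 0.27 0.0725
```

```text
time: 10.62
eef_pos: [0.6325, 0.2707, 0.0842]
time: 11.03
eef_pos: [0.6338, 0.2712, 0.0802]
orientation: [0.0, 0.718, 0.696, 0.002]
wrist_force: [1.0, 0.2, -1.7]
opening: 0.0276
gripper_force: 30.0
t 11.03 pos [0.6338 0.2712 0.0802] yaw -1.86 tilt 0.21 F [ 1.   0.2 -1.7] op 0.0276 gf 30.0
rotvec deg [ 0.15 -0.14 -0.06]
cm(now axes) [-0.12 -0.07  0.77] (target axes) [-0.12 -0.07  0.77]
```

```bash
python3 -m pendant '[[[0,0,0.3,0,0,0,0],[0,0,0.2,0,0,0,0],[0,0,0,0,0,0,0],[0,0,0,0,0,0,0]]]' | grep -E "time|eef|force"
python3 -m pendant '[[[0,0,0.2,0,0,0,0],[0,0,0,0,0,0,0],[0,0,0,0,0,0,0]]]' | grep -E "time|eef|force"
python3 d.py -1.8 0.633 0.27 0.0725
```

```text
time: 11.37
eef_pos: [0.6333, 0.2709, 0.0743]
wrist_force: [0.4, 0.8, -0.7]
gripper_force: 30.0
time: 11.62
eef_pos: [0.6335, 0.271, 0.0725]
wrist_force: [0.3, 0.3, -0.9]
gripper_force: 30.0
t 11.62 pos [0.6335 0.271  0.0725] yaw -1.86 tilt 0.16 F [ 0.3  0.3 -0.9] op 0.0272 gf 30.0
rotvec deg [ 0.11 -0.11 -0.06]
cm(now axes) [-0.1  -0.04  0.  ] (target axes) [-0.1  -0.04  0.  ]
```

```bash
python3 -m pendant '[[[0,0,0.1,0,0,0,0],[0,0,0,0,0,0,0],[0,0,0,0,0,0,0]]]' | grep -E "time|eef|force"
python3 -m pendant '[[[0,0,0,0,0,0,50],[0,0,0,0,0,0,50],[0,0,0,0,0,0,50],[0,0,0,0,0,0,50],[0,0,0,0,0,0,50]]]' 
python3 -m pendant '[[[0,0,-1,0,0,0,50],[0,0,-2,0,0,0,50],[0,0,-3,0,0,0,50],[0,0,-4,0,0,0,50],[0,0,-4,0,0,0,50]]]' | grep -E "time|eef|force"
python3 -m pendant '[[[0,0,-1,0,0,0,50],[0,0,0,0,0,0,100],[0,0,0,0,0,0,100]]]' | grep -E "time|eef|force"
python3 d.py -9.9 0.529 -0.222 0.225
```

```text
time: 11.87
eef_pos: [0.6337, 0.2711, 0.0724]
wrist_force: [-2.9, -0.4, 5.9]
gripper_force: 30.0
time: 12.28
eef_pos: [0.6334, 0.2709, 0.0714]
orientation: [0.0, 0.719, 0.696, 0.001]
wrist_force: [0.1, 0.9, 0.1]
opening: 0.044
gripper_force: 0.0
time: 12.7
eef_pos: [0.6326, 0.2703, 0.2132]
wrist_force: [0.7, 0.7, -0.2]
gripper_force: 0.0
time: 12.95
eef_pos: [0.6332, 0.2708, 0.2222]
wrist_force: [-0.9, 0.6, -1.2]
gripper_force: 0.0
t 12.95 pos [0.6332 0.2708 0.2222] yaw -1.86 tilt 0.24 F [-0.9  0.6 -1.2] op 0.0537 gf 0.0
rotvec deg [ 0.15 -0.18  8.04]
cm(now axes) [-49.59  -8.82  -0.45] (target axes) [-50.34  -1.8   -0.28]
```

```bash
python3 -m pendant '[[[-3.6,-0.63,0,0,0,0,100],[-3.6,-0.63,0,0,0,0,100],[-3.6,-0.63,0,0,0,0,100],[-3.6,-0.63,0,0,0,0,100],[-3.6,-0.63,0,0,0,0,100]]]' | grep -E "time|eef"
python3 -m pendant '[[[-3.6,-0.63,0,0,0,0,100],[-3.6,-0.63,0,0,0,0,100],[-3.6,-0.63,0,0,0,0,100],[-3.6,-0.63,0,0,0,0,100],[-3.6,-0.63,0,0,0,0,100]]]' | grep -E "time|eef"
python3 -m pendant '[[[-3.6,-0.63,0,0,0,0,100],[-3.6,-0.63,0,0,0,0,100],[-3.6,-0.63,0,0,0,0,100],[-2.8,-0.63,0,0,0,4,100],[0,0,0,0,0,4,100]]]' | grep -E "time|eef"
python3 -m pendant '[[[0,0,2.5,0,0,0,100],[0,0,2.5,0,0,0,100],[0,0,0,0,0,0,100],[0,0,0,0,0,0,100],[0,0,0,0,0,0,100]]]' | grep -E "time|eef"
python3 d.py -9.9 0.529 -0.222 0.072
python3 - <<'E'
from m import *
t=shot('top')
b=t['pixels'][160:290,200:360,::-1]
cv2.imwrite('pics/c4.png',cv2.resize(b,(480,390)))
for k,hue,z,ra in [('bluecap',110,.09,(225,290,190,217)),('handle',108,.135,(245,302,214,232))]:
    p=blob(t,ra,hue);print(k,len(p),p.mean(0),onz(t,*p.mean(0),z))
E
```

```text
time: 13.37
eef_pos: [0.5938, 0.0902, 0.2188]
time: 13.78
eef_pos: [0.5565, -0.0883, 0.2187]
time: 14.2
eef_pos: [0.5247, -0.229, 0.219]
time: 14.62
eef_pos: [0.5289, -0.2221, 0.1705]
t 14.62 pos [ 0.5289 -0.2221  0.1705] yaw -9.86 tilt 0.12 F [-0.1 -0.7  0.3] op 0.088 gf 0.0
rotvec deg [ 0.04 -0.11  0.04]
cm(now axes) [-0.01  0.    9.85] (target axes) [0.01 0.01 9.85]
bluecap 81 [251.85185 200.95062] [0.63537108 0.27390802 0.09      ]
handle 351 [274.2678  222.01709] [0.57179221 0.20373558 0.135     ]
```

View pics/c4.png

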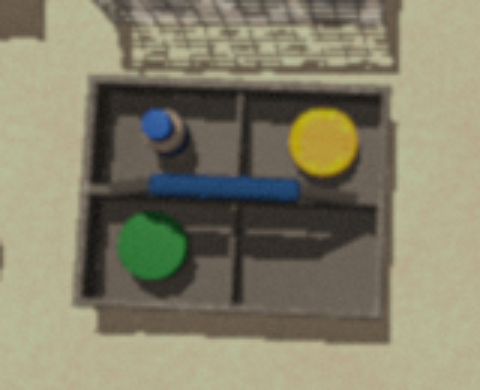

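The blue bottle stands in the upper-left compartment, cap at (157,125) in the crop, and the lower-right one is still empty. Next is red.

```bash
python3 -m pendant '[[[0,0,2,0,0,0,100],[0,0,2.5,0,0,0,100],[0,0,2,0,0,0,100],[0,0,1.5,0,0,0,100],[0,0,1,0,0,0,100]]]' | grep -E "time|eef"
python3 -m pendant '[[[0,0,0.8,0,0,0,100],[0,0,0,0,0,0,100],[0,0,0,0,0,0,100],[0,0,0,0,0,0,0],[0,0,0,0,0,0,0]]]' 
python3 -m pendant '[[[0,0,0,0,0,0,0],[0,0,0,0,0,0,0],[0,0,0,0,0,0,0],[0,0,0,0,0,0,0],[0,0,0,0,0,0,0]]]' | grep -E "time|eef|open|gripper"
python3 -m pendant '[[[0,0,0,0,0,0,0],[0,0,0,0,0,0,0],[0,0,0,0,0,0,0],[0,0,0,0,0,0,0],[0,0,0,0,0,0,0]]]'
```

```text
time: 15.08
eef_pos: [0.5294, -0.2216, 0.08]
time: 15.5
eef_pos: [0.5299, -0.2222, 0.0734]
orientation: [0.001, 0.765, 0.644, 0.002]
wrist_force: [0.1, -0.4, 0.4]
opening: 0.0783
gripper_force: 0.0
time: 15.92
eef_pos: [0.5293, -0.2218, 0.0725]
opening: 0.0449
gripper_force: 0.0
time: 16.33
eef_pos: [0.5292, -0.2219, 0.0724]
orientation: [-0.0, 0.765, 0.644, 0.001]
wrist_force: [0.3, 0.7, 0.2]
opening: 0.0274
gripper_force: 30.0
```

```bash
python3 -m pendant '[[[0,0,-1,0,0,0,0],[0,0,-1.5,0,0,0,0],[0,0,-2,0,0,0,0],[0,0,-2.5,0,0,0,0],[0,0,-2.5,0,0,0,0]]]' | grep -E "time|eef|open|gripper"
python3 -m pendant '[[[0,0,-2.5,0,0,0,0],[0,0,-2,0,0,-4,0],[0,0,-1.2,0,0,-4,0],[0,0,0,0,0,0,0],[0,0,0,0,0,0,0]]]' | grep -E "time|eef|open|gripper"
python3 d.py -1.8 0.51 0.136 0.225
```

```text
time: 16.75
eef_pos: [0.5285, -0.2221, 0.1687]
opening: 0.0272
gripper_force: 30.0
time: 17.17
eef_pos: [0.5291, -0.2223, 0.2251]
opening: 0.0276
gripper_force: 30.0
t 17.17 pos [ 0.5291 -0.2223  0.2251] yaw -1.98 tilt 0.24 F [-0.6 -0.2 -1.5] op 0.0276 gf 30.0
rotvec deg [ 0.2  -0.13 -0.18]
cm(now axes) [35.74 -3.14  0.08] (target axes) [ 3.575e+01 -3.030e+00  1.000e-02]
```

```bash
python3 -m pendant '[[[2,-0.25,0,0.2,0,0,0],[3,-0.25,0,0,0,0,0],[3.5,-0.3,0,0,0,0,0],[3.5,-0.3,0,0,0,0,0],[3.5,-0.3,0,0,0,0,0]]]' | grep -E "time|eef"
python3 -m pendant '[[[3.5,-0.3,0,0,0,0,0],[3.5,-0.3,0,0,0,0,0],[3.5,-0.3,0,0,0,0,0],[3.5,-0.3,0,0,0,0,0],[3.2,-0.3,0,0,0,0,0]]]' | grep -E "time|eef"
python3 -m pendant '[[[2,-0.2,0,0,0,0,0],[1,0,0,0,0,0,0],[0,0,0,0,0,0,0],[0,0,0,0,0,0,0],[0,0,0,0,0,0,0]]]' | grep -E "time|eef"
python3 -m pendant '[[[0,0,2,0,0,0,0],[0,0,2.5,0,0,0,0],[0,0,2.5,0,0,0,0],[0,0,0,0,0,0,0],[0,0,0,0,0,0,0]]]' | grep -E "time|eef"
python3 d.py -1.8 0.51 0.136 0.0725
python3 - <<'E'
from h import *
a=shot('scene')['pixels'][100:260,240:440,::-1];b=shot('top')['pixels'][160:290,200:360,::-1]
cv2.imwrite('pics/c5.png',np.vstack([cv2.resize(a,(360,288)),cv2.resize(b,(360,292))]))
E
```

```text
time: 17.58
eef_pos: [0.5187, -0.0654, 0.2234]
time: 18.0
eef_pos: [0.5092, 0.1076, 0.2238]
time: 18.42
eef_pos: [0.5095, 0.1334, 0.2248]
time: 18.83
eef_pos: [0.5089, 0.1337, 0.1547]
t 18.83 pos [0.5089 0.1337 0.1547] yaw -2.03 tilt 0.21 F [ 1.5 -0.8 -1.1] op 0.0276 gf 30.0
rotvec deg [-0.21 -0.01 -0.23]
cm(now axes) [0.23 0.13 8.22] (target axes) [0.23 0.1  8.22]
```

View pics/c5.png

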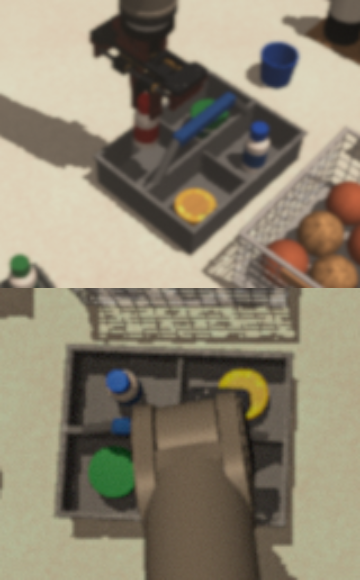

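The red bottle hangs over the (-x,-y) compartment, at (147,115) in the scene crop, and blue stands in its own. Lowering now.

```bash
python3 -m pendant '[[[0.2,0.1,2.5,-0.2,0,0,0],[0,0,2.5,0,0,0,0],[0,0,1.5,0,0,0,0],[0,0,0.7,0,0,0,0],[0,0,0,0,0,0,0]]]' | grep -E "time|eef|force"
python3 -m pendant '[[[0,0,0.3,0,0,0,0],[0,0,0.2,0,0,0,0],[0,0,0.2,0,0,0,0],[0,0,0,0,0,0,0],[0,0,0,0,0,0,0]]]' | grep -E "time|eef|force"
python3 -m pendant '[[[0,0,0.2,0,0,0,0],[0,0,0,0,0,0,0],[0,0,0,0,0,0,0]]]' | grep -E "time|eef|force"
python3 d.py -1.8 0.51 0.136 0.0725
```

```text
time: 19.35
eef_pos: [0.5107, 0.1377, 0.0832]
wrist_force: [-0.1, 0.5, -1.2]
gripper_force: 30.0
time: 19.77
eef_pos: [0.5109, 0.138, 0.0766]
wrist_force: [-0.8, 1.9, -0.6]
gripper_force: 30.0
time: 20.02
eef_pos: [0.5106, 0.1379, 0.0742]
wrist_force: [0.7, -0.0, -1.1]
gripper_force: 30.0
t 20.02 pos [0.5106 0.1379 0.0742] yaw -1.86 tilt 0.16 F [ 0.7 -0.  -1.1] op 0.0275 gf 30.0
rotvec deg [ 0.11 -0.11 -0.06]
cm(now axes) [-0.19 -0.05  0.17] (target axes) [-0.19 -0.05  0.17]
```

```bash
python3 -m pendant '[[[0,0,0.2,0,0,0,0],[0,0,0.1,0,0,0,0],[0,0,0,0,0,0,0],[0,0,0,0,0,0,0]]]' | grep -E "time|eef|force"
python3 -m pendant '[[[0,0,0,0,0,0,50],[0,0,0,0,0,0,50],[0,0,0,0,0,0,50],[0,0,0,0,0,0,50],[0,0,0,0,0,0,50]]]' 
python3 -m pendant '[[[0,0,-1,0,0,0,50],[0,0,-2,0,0,0,50],[0,0,-3,0,0,0,50],[0,0,-4,0,0,0,50],[0,0,-2,0,0,0,50]]]' | grep -E "time|eef|force"
python3 -m pendant '[[[0,0,0,0,0,0,80],[0,0,0,0,0,0,80],[0,0,0,0,0,0,80]]]' | grep -E "time|eef|open"
python3 d.py -1.8 0.572 0.203 0.20 0.572 0.203 0.108
```

```text
time: 20.35
eef_pos: [0.5108, 0.1381, 0.0722]
wrist_force: [-3.7, -0.7, 12.3]
gripper_force: 30.0
time: 20.77
eef_pos: [0.5106, 0.1379, 0.071]
orientation: [0.0, 0.718, 0.696, 0.001]
wrist_force: [0.4, -0.8, -0.1]
opening: 0.0439
gripper_force: 0.0
time: 21.18
eef_pos: [0.5119, 0.1376, 0.1954]
wrist_force: [1.1, 0.1, 0.2]
gripper_force: 0.0
time: 21.43
eef_pos: [0.5097, 0.1376, 0.1909]
opening: 0.0606
t 21.43 pos [0.5097 0.1376 0.1909] yaw -1.85 tilt 0.13 F [0.6 0.1 0.6] op 0.0606 gf 0.0
rotvec deg [ 0.07 -0.11 -0.05]
cm(now axes) [ 6.74  6.01 -0.89] (target axes) [ 6.73  6.02 -0.91]
cm(now axes) [-0.02 -0.01  9.2 ] (target axes) [0.  0.  9.2]
```

```bash
python3 -m pendant '[[[2,1.8,0,0,0,0,100],[2.7,2.4,0,0,0,0,100],[2,1.8,0,0,0,0,100],[0,0,0,0,0,0,100],[0,0,0,0,0,0,100]]]' | grep -E "time|eef"
python3 -m pendant '[[[0,0,1.5,0,0,0,100],[0,0,2.5,0,0,0,100],[0,0,2,0,0,0,100],[0,0,0,0,0,0,100],[0,0,0,0,0,0,100]]]' | grep -E "time|eef|open"
python3 d.py -1.8 0.572 0.203 0.107
python3 - <<'E'
from h import *
a=shot('scene')['pixels'][100:260,240:440,::-1]
cv2.imwrite('pics/c6.png',cv2.resize(a,(600,480)))
E
```

```text
time: 21.85
eef_pos: [0.5719, 0.2033, 0.1893]
time: 22.27
eef_pos: [0.571, 0.2012, 0.1303]
opening: 0.0879
t 22.27 pos [0.571  0.2012 0.1303] yaw -1.94 tilt 0.08 F [0.3 0.  0.5] op 0.0879 gf 0.0
rotvec deg [-0.08  0.01 -0.14]
cm(now axes) [0.19 0.1  2.33] (target axes) [0.19 0.09 2.33]
```

View pics/c6.png

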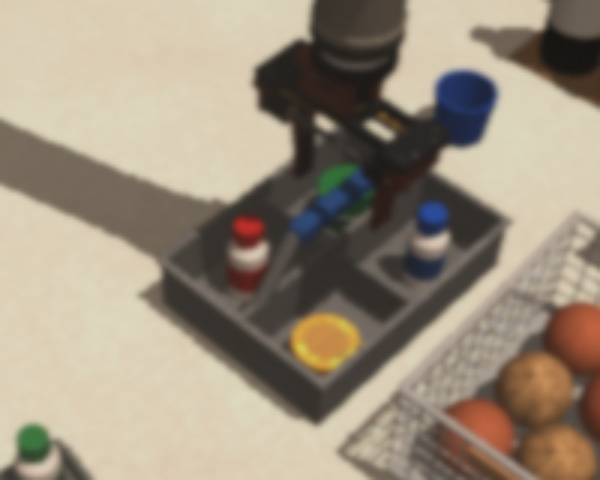

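Both bottles stand upright, red at (247,255) and blue at (430,240), and the fingers straddle the handle's middle. Next I lower and grip.

```bash
python3 -m pendant '[[[0.1,0.1,1,0,0,0,100],[0,0,1,0,0,0,100],[0,0,0.4,0,0,0,100],[0,0,0,0,0,0,100],[0,0,0,0,0,0,100]]]' | grep -E "time|eef"
python3 -m pendant '[[[0,0,0,0,0,0,0],[0,0,0,0,0,0,0],[0,0,0,0,0,0,0],[0,0,0,0,0,0,0],[0,0,0,0,0,0,0]]]' | grep -E "time|eef|open|force"
python3 -m pendant '[[[0,0,0,0,0,0,0],[0,0,0,0,0,0,0],[0,0,0,0,0,0,0],[0,0,0,0,0,0,0],[0,0,0,0,0,0,0]]]' | grep -E "time|eef|open|force"
python3 -m pendant '[[[0,0,0,0,0,0,0],[0,0,0,0,0,0,0],[0,0,0,0,0,0,0],[0,0,0,0,0,0,0],[0,0,0,0,0,0,0]]]'
python3 d.py -1.8 0.572 0.203 0.207
```

```text
time: 22.73
eef_pos: [0.5735, 0.2038, 0.1072]
time: 23.15
eef_pos: [0.5738, 0.2039, 0.1076]
wrist_force: [-0.1, 1.0, -0.1]
opening: 0.0579
gripper_force: 0.0
time: 23.57
eef_pos: [0.5736, 0.2038, 0.1075]
wrist_force: [-8.7, 1.0, 6.1]
opening: 0.0247
gripper_force: 4.5
time: 23.98
eef_pos: [0.5717, 0.2039, 0.1072]
orientation: [-0.001, 0.718, 0.696, -0.0]
wrist_force: [-5.1, -0.1, 4.5]
opening: 0.0203
gripper_force: 30.0
t 23.98 pos [0.5717 0.2039 0.1072] yaw -1.82 tilt 0.15 F [-5.1 -0.1  4.5] op 0.0203 gf 30.0
rotvec deg [-0.11 -0.09 -0.02]
cm(now axes) [-0.08  0.01 -9.98] (target axes) [-0.09  0.03 -9.98]
```

Now a slow lift, with a check after the first 2 cm.

```bash
python3 -m pendant '[[[0,0,-0.3,0,0,0,0],[0,0,-0.5,0,0,0,0],[0,0,-0.6,0,0,0,0],[0,0,-0.6,0,0,0,0],[0,0,0,0,0,0,0]]]'
python3 -m pendant '[[[0,0,0,0,0,0,0],[0,0,0,0,0,0,0],[0,0,0,0,0,0,0]]]'
python3 - <<'E'
from h import *
s=status.get_state();print(np.round(s['moment'],2),np.round(s['wrist_force'],1))
a=shot('scene')['pixels'][80:260,240:440,::-1]
cv2.imwrite('pics/c7.png',cv2.resize(a,(600,540)))
E
```

```text
time: 24.4
eef_pos: [0.5746, 0.2039, 0.1288]
orientation: [0.0, 0.719, 0.695, 0.002]
wrist_force: [-0.1, -0.2, -6.8]
opening: 0.0202
gripper_force: 30.0
time: 24.65
eef_pos: [0.5734, 0.2038, 0.1271]
orientation: [-0.0, 0.718, 0.696, 0.001]
wrist_force: [0.8, 0.5, -8.4]
opening: 0.0197
gripper_force: 30.0
[-0.04  0.13 -0.03] [ 0.8  0.5 -8.4]
```

View pics/c7.png

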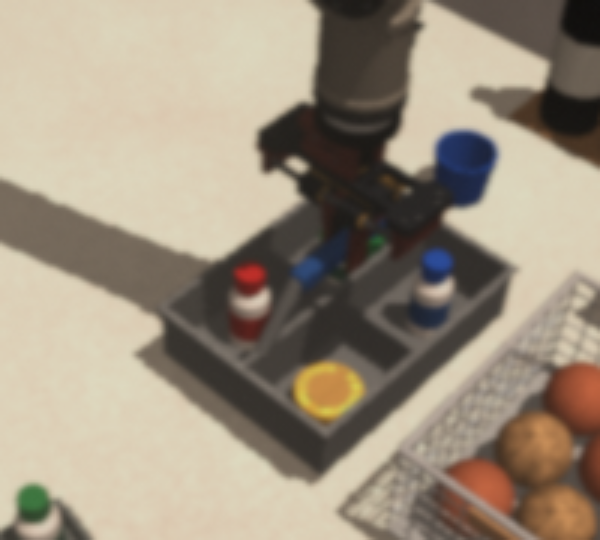

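The caddy hangs level off the table, with both bottles upright at (248,300) and (432,290). Lifting the remaining 8 cm.

```bash
python3 -m pendant '[[[0,0,-0.4,0,0,0,0],[0,0,-0.7,0,0,0,0],[0,0,-0.9,0,0,0,0],[0,0,-0.9,0,0,0,0],[0,0,-0.9,0,0,0,0]]]' | grep -E "time|eef|force"
python3 -m pendant '[[[0,0,-0.9,0,0,0,0],[0,0,-0.9,0,0,0,0],[0,0,-0.9,0,0,0,0],[0,0,-0.7,0,0,0,0],[0,0,-0.5,0,0,0,0]]]' | grep -E "time|eef|force"
python3 -m pendant '[[[0,0,-0.2,0,0,0,0],[0,0,0,0,0,0,0],[0,0,0,0,0,0,0],[0,0,0,0,0,0,0],[0,0,0,0,0,0,0]]]' | grep -E "time|eef|force"
python3 -m pendant '[[[0,0,0,0,0,0,0],[0,0,0,0,0,0,0],[0,0,0,0,0,0,0],[0,0,0,0,0,0,0],[0,0,0,0,0,0,0]]]'
python3 - <<'E'
from h import *
a=shot('scene')['pixels'][80:300,180:440,::-1]
cv2.imwrite('pics/c8.png',cv2.resize(a,(650,550)))
E
```

```text
time: 25.12
eef_pos: [0.5739, 0.2037, 0.1669]
wrist_force: [0.0, -0.0, -7.1]
gripper_force: 30.0
time: 25.53
eef_pos: [0.5738, 0.2037, 0.2057]
wrist_force: [-0.1, -0.2, -7.7]
gripper_force: 30.0
time: 25.95
eef_pos: [0.5732, 0.2035, 0.2059]
wrist_force: [-0.4, 0.2, -8.1]
gripper_force: 30.0
time: 26.37
eef_pos: [0.5735, 0.2036, 0.2064]
orientation: [0.0, 0.718, 0.696, 0.001]
wrist_force: [0.1, -0.3, -7.7]
opening: 0.0198
gripper_force: 30.0
```

View pics/c8.png

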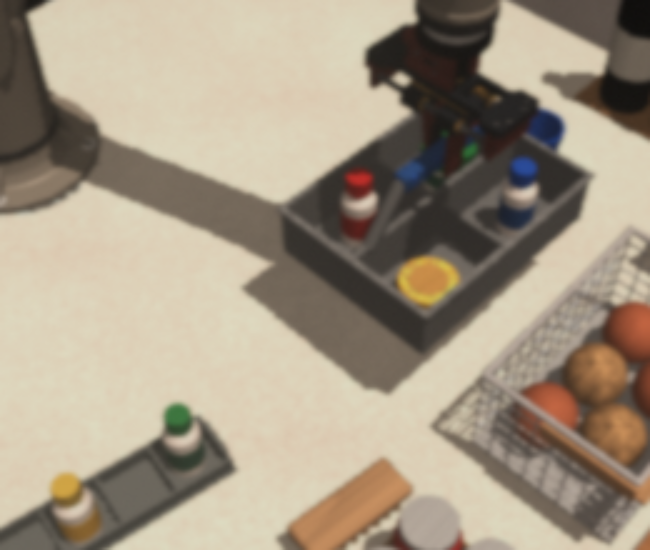

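The caddy is held level and steady about 10 cm up. Red (358,205) and blue (518,190) are upright, the tin is in place, and the green and yellow bottles are undisturbed.

```bash
python3 -c "
from cell import job_done
print(job_done())"
```

```text
the job is handed in; nothing more can be done
None
```

The job is handed in: the blue and red bottles stand in the two empty compartments, and the caddy is held level and steady by its handle about 10 cm up, at about 26 s of the 70 s allowed; the judge's verdict was not shown.

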